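Open the spring clamp of the pull-out tray and hold it open

TASK

Pull the tray of the blue clamping unit out by its bar handle until it stops. Then take the orange lug of the spring-loaded jaw on the tray, pull it towards the front of the tray until its yellow pointer is level with the red mark on the scale, and keep it there so that I can lay a part between the jaws: finish while still holding the lug at the mark, with the tray fully out, and leave the loose bearing, screwdriver and tape roll beside the unit where they are.

Things in the scene. Friction and masses are not known exactly. Their poses are not given: they have to be found in the camera images.
- clamp_unit: The fixed blue steel housing, 240 mm deep (x), 170 mm wide (y), 110 mm high, open at the front. Origin on the bench under the middle of its front edge; its x axis points level into the housing (away from the robot side), y to its left, z up. The tray slides out along its -x.
- tray_handle (a point): Middle of the tray's handle, a round horizontal steel bar of 10 mm diameter and 92 mm length along the unit's y, 80 mm above the bench. With the tray shut it stands 55 mm in front of the housing's front edge; below it is free space, and the grey front panel (top 61 mm above the bench) has its face 44 mm behind the bar. It moves with the tray. Axes as the unit's.
- tray (a joint): How far the aluminium tray is out of the housing, in m: 0 shut, 0.165 at its stop (fully out). It starts 0 to 20 mm out, needs about 3 N and stays where it is left.
- jaw: Sliding jaw on the tray: a dark carriage 44 (x) by 84 (y) by 17 mm with the orange lug on top. Origin in the middle of its underside, 40 mm above the bench; axes as the unit's. It slides on the tray along the unit's -x (towards the handle) by up to 60 mm against a spring that pushes it back home: 3.6 N at home plus 120 N/m. With the tray shut the housing's roof covers it.
- jaw_lug (a point): Point on the axis of the orange upright lug, 82 mm above the bench; the lug is 22 mm (x) by 40 mm (y), from the carriage's top (57 mm above the bench) up to 100 mm. With the tray fully out and the jaw home it stands 70 mm in front of the housing's front edge. Axes as the unit's.
- jaw_pointer (a point): Middle of the end of the yellow pointer (6 mm wide along x) on the jaw's left side, 56 mm to the left of the lug's centre line. It moves with the jaw.
- red_mark (a point): Middle of the red mark, 6 mm wide along x, on the white scale on the tray's left edge. It moves with the tray only; it lies 18 to 45 mm nearer the front of the tray than the pointer at home. Axes as the unit's.
- bearing: Loose ball bearing, 47 mm across, 14 mm high, lying to the left of the tray's path; leave it alone. Origin at its underside.
- screwdriver: Loose screwdriver with yellow handle, 168 mm long, 24 mm thick, lying to the right of the tray's path; leave it alone. Origin at its underside.
- tape_roll: Loose roll of black tape, 65 mm across, 18 mm high, lying left of the housing's front; leave it alone. Origin at its underside.

How it is judged:
By the outcome, as a careful person would: the job done as asked, in the order asked, and still so for the second after the job is handed in, while the arm keeps its last pose, push and grip.
It also fails if it takes over 48 s, if anything falls off the work surface, if the arm or the gripper's body presses on something with over 40 N, if the wrist force passes 120 N, or if a joint passes its speed limit or range.

ROBOT

A 6-joint arm with a two-finger parallel gripper is mounted at the origin on a cart in front of the work surface, level with it; the furniture and walls round the work are solid. World frame = base frame: x ahead of the robot, y to its left, z up, the work surface at z = 0. Lengths are in m, angles in rad, forces in N, time in s.
With the tool pointing down it reaches from about 0.225 to 0.875 m from the base axis. Payload 3.4 kg.
Tool frame: the origin (TCP) lies on the mounting face of the last link; the fingertips stand 173 mm ahead of it and the grasp point (between the pads) lies 155 mm ahead of it; y points along the fingers, x is the direction in which the jaws open and shut, and the axes are right-handed (so a half turn about y gives the same grasp; the last joint's range is limited). The gripper opens to 85 mm and grips with 20 to 120 N. Pads are 22 mm wide; open, the fingers measure 114 mm over their backs; the gripper's body (76 mm by 85 mm) begins 54 mm behind the grasp point. The pads swing forward as they close: fully open they stand 13 mm farther back than shut.
Start: joints at [1.163, 0.276, 1.505, -0, 1.361, -0.121], TCP at [0.163, 0.552, 0.405] pointing down, gripper open.
Joint ranges: [-2.89, 2.89], [-0.75, 2.08], [0.22, 2.7], [-1.18, 4.32], [0.11, 2.71], [-2.7, 2.7]. Speed limits (rad/s): [2.57, 2.57, 3.14, 3.14, 3.14, 3.14].

INTERFACE

Orientations are given as a unit quaternion [w, x, y, z].
In Python, from rig import manip, vision, ticket gives the robot as it stands.
- The arm moves only by the tool arm_command, never from a script. Its argument "increments" is one flat list of numbers, 7 for each row, row after row: the turn, a rotation vector about the tool's x, y, z in rad, then the shift along the tool's x, y, z in cm, then the closure, from 0 (fully open) to 1 (shut). In form: [wx, wy, wz, tx, ty, tz, hand, wx, wy, wz, tx, ty, tz, hand, ...]. A call has 1 to 8 rows; each row shifts and turns the commanded pose from where the row before left it, along the tool's axes as they then stand; what a row does not reach is not made up. A row lasts 1/8 s, in which the tool goes at most 62.5 mm and 10.7 degrees, less where a joint would pass 70% of its speed; a pose out of reach is approached as far as the arm can. A call is refused whole if a number of a shift passes 6.25 or a number of a turn 0.188, either way. A call with a gripper value outside its range is refused whole. The fingers move at their own pace and stop on an object; "grip_force" is the grip in N (left out, the last holds). Time passes only in rows, so rows that do not move let the fingers close. It gives the time, the measured TCP pose, the force and the opening at its end, in the units of the state.
- manip.get_state(): the state, without advancing time (a new reading comes with each control period).
- vision.get_image(name): name is "side" or "top"; returns the picture (420x560x3 uint8, red, green, blue); there is no depth.
- vision.camera_params(name): a dict with "vfov" (degrees; the focal length in pixels is half the picture's height over the tangent of half this angle, whatever the lens; pixels are square), "cx", "cy" (the principal point, pixels), "R" (3x3) and "t" (3): a world point X has camera coordinates R X + t. Camera axes: x right, y down, z forward; pixel columns grow to the right and rows downward; lengths in m; the calibration is good to about 2 mm. A picture is of the moment at which its call begins. camera_params takes no time and is no camera call.
- ticket.sign_off(): hands the job in, once; it reports no verdict.
The state is a dict: "clock": time; "qpos": joint angles; "qd": joint speeds; "effort": joint torques, N m; "position": TCP position; "ee_rot": TCP orientation; "contact_force": force on the tool from outside, world axes, zero at the start; "moment": the same for the moment, N m; "width": finger opening in m.
Only numpy, scipy, OpenCV 4.12 (cv2) and the standard library are available. Lean on these libraries where they do the work, as an engineer would, in place of code of your own. Each camera call takes 0.05 s, during which the arm holds its last target.

## Working session

There is one attempt and no reset: what is moved stays moved. The work goes in short steps, Python scripts to look and compute and a tool call to move; the robot and the scene stay as the last step left them, time stands still between calls to the robot, and variables do not carry over. Pictures are saved under pics/ and viewed, and the job is handed in when it is done.

Besides the shell and the picture viewer there is one more tool, called after "Call:" in YAML: its name, and indented under it one key for each argument. arm_command: Moves the arm, as the interface text tells. Its arguments: {"type":"object","properties":{"increments":{"type":"array"},"grip_force":{"type":"number"}},"required":["increments"]}

```bash
ls; mkdir -p pics; python3 - <<'E'
from rig import manip, vision
import cv2
for n in("side","top"):
    im=vision.get_image(n); cv2.imwrite(f"pics/{n}0.png",im[:,:,::-1]); p=vision.camera_params(n); print(n,p)
s=manip.get_state(); print(s)
E
```

```text
pics
side {'vfov': 44.34543726378808, 'cx': 276.72171915646214, 'cy': 209.88673053385327, 'R': array([[-0.96706935, -0.25448241, -0.00394688],
       [-0.15919935,  0.616934  , -0.7707451 ],
       [ 0.19857604, -0.74473562, -0.63713139]]), 't': array([0.64385359, 0.07816939, 1.02374745])}
top {'vfov': 50.01263334775069, 'cx': 279.34995585670873, 'cy': 211.4415436996722, 'R': array([[ 0.00296592, -0.99993001,  0.01145318],
       [-0.99398115, -0.00420215, -0.10947058],
       [ 0.10951105, -0.01105956, -0.99392405]]), 't': array([0.12755902, 0.62584169, 0.99669004])}
{'clock': 0.1, 'qpos': array([ 1.16299901e+00,  2.76533728e-01,  1.50601483e+00,  1.60766079e-06,
        1.36068777e+00, -1.21033945e-01]), 'qd': array([-0.00110381, -0.00098171, -0.00276339,  0.00110775, -0.00216574,
       -0.00115968]), 'effort': array([ 1.55783040e-03, -4.17701876e+01, -2.46402562e+01, -1.51745926e-04,
        5.79363084e-03, -1.72647765e-05]), 'position': array([0.16258726, 0.55133973, 0.40392154]), 'ee_rot': array([-0.56602579,  0.56660332,  0.42291922, -0.42392783]), 'contact_force': array([-0.02210287, -0.09570218,  0.02327173]), 'moment': array([-0.00799772,  0.00902752, -0.03278156]), 'width': 0.08519093157631251}
```

View pics/side0.png

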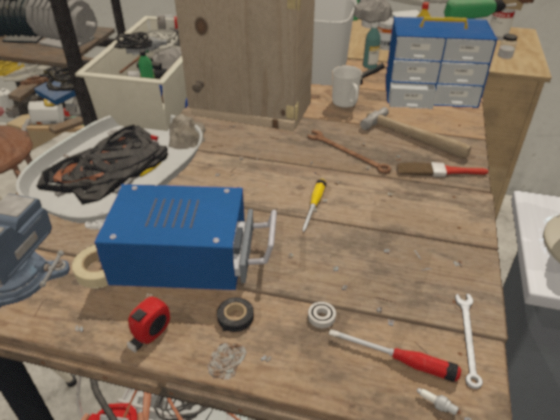

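View pics/top0.png

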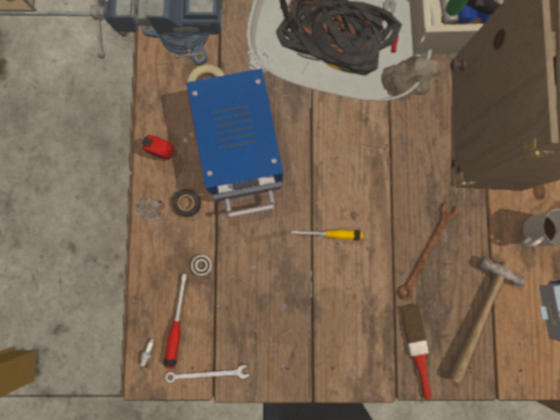

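```bash
cat > h.py <<'E'
import numpy as np, cv2
from rig import manip, vision
def cam(n):
    p=vision.camera_params(n); f=210/np.tan(np.radians(p['vfov']/2)); return p,f
def onplane(n,uv,z):
    p,f=cam(n); R,t=np.array(p['R']),np.array(p['t']); C=-R.T@t
    uv=np.atleast_2d(uv).astype(float)
    d=np.c_[(uv[:,0]-p['cx'])/f,(uv[:,1]-p['cy'])/f,np.ones(len(uv))]@R
    return C+d*((z-C[2])/d[:,2])[:,None]
def proj(n,X):
    p,f=cam(n); c=np.atleast_2d(X)@np.array(p['R']).T+np.array(p['t'])
    return np.c_[p['cx']+f*c[:,0]/c[:,2],p['cy']+f*c[:,1]/c[:,2]]
E
python3 - <<'E'
from h import *
for n in("side","top"):
    im=cv2.imread(f"pics/{n}0.png"); p,f=cam(n); R,t=p['R'],p['t']; print(n,-R.T@t,f)
    hsv=cv2.cvtColor(im,cv2.COLOR_BGR2HSV)
    m=cv2.inRange(hsv,(100,150,60),(125,255,255))
    k,l,s,c=cv2.connectedComponentsWithStats(m)
    i=[j for j in range(1,k) if s[j,4]>2000]; print([s[j] for j in i])
    j=max(i,key=lambda j:s[j,4]); mm=(l==j).astype(np.uint8)
    cnt=max(cv2.findContours(mm,0,2)[0],key=cv2.contourArea)
    if n=="top":
        P=onplane(n,cnt[:,0],0.11)[:,:2]
        r=cv2.minAreaRect((P*1000).astype(np.float32)); print(r,cv2.boxPoints(r))
t=cv2.imread("pics/top0.png")[60:280,130:370]; s=cv2.imread("pics/side0.png")[170:350,80:360]
cv2.imwrite("pics/tz.png",cv2.resize(t,None,fx=2.7,fy=2.7,interpolation=2)); cv2.imwrite("pics/sz.png",cv2.resize(s,None,fx=2.8,fy=2.8,interpolation=2))
E
```

```text
side [0.43180387 0.87804526 0.71505153] 515.2905081492188
[array([   96,   186,   147,   102, 11712], dtype=int32)]
top [0.51254795 0.14120292 1.0576845 ] 450.21685899674895
[array([ 188,   70,   94,  119, 7089], dtype=int32)]
((798.07861328125, 229.31997680664062), (237.64743041992188, 164.24346923828125), 11.467483520507812) [[665.3001   286.1788  ]
 [697.9537   125.214035]
 [930.8571   172.46115 ]
 [898.20355  333.4259  ]]
```

View pics/tz.png

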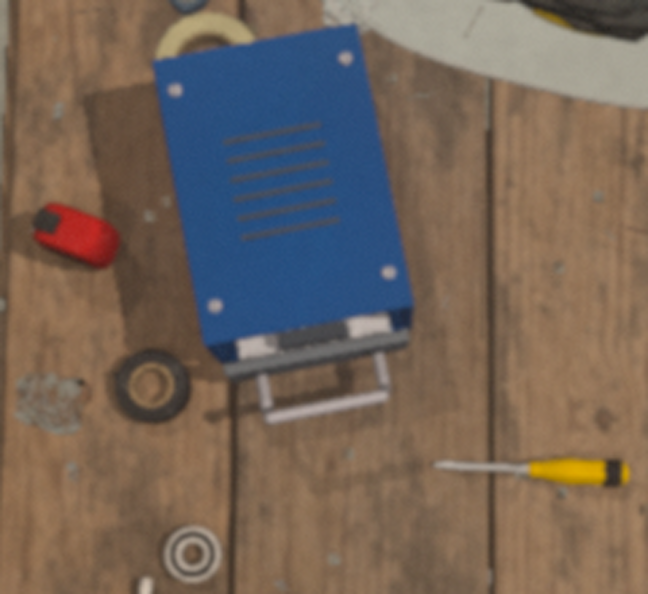

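View pics/sz.png

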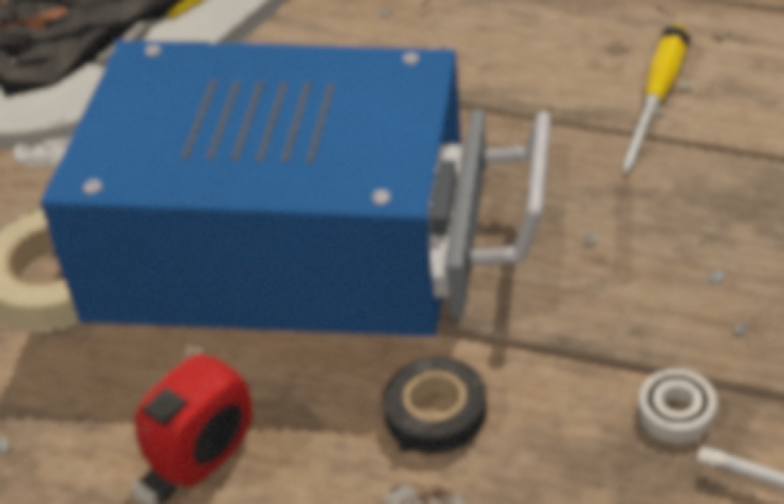

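```bash
python3 - <<'E'
from h import *
z=lambda a:(np.array(a)+.5)/2.7-.5+[130,60]
P=onplane("top",z([(155,60),(357,25),(410,307),(207,345)]),.11)
print(P); print([np.linalg.norm(P[i]-P[(i+1)%4]) for i in range(4)])
d=P[0]-P[3]+P[1]-P[2]; w=P[0]-P[1]+P[3]-P[2]; print(np.degrees([np.arctan2(d[1],d[0]),np.arctan2(-w[0],w[1])]))
O=(P[2]+P[3])/2
H=onplane("top",z([(267,419),(387,396)]),.082); print(H,np.linalg.norm(H[0]-H[1])); h=H.mean(0)
a=np.arctan2(d[1]-w[0],d[0]+w[1]); print(np.degrees(a))
R=np.array([[np.cos(a),np.sin(a)],[-np.sin(a),np.cos(a)]]); print("front",O,"handle in unit",R@(h-O)[:2],"ctr",R@(P.mean(0)-O)[:2])
zs=lambda a:(np.array(a)+.5)/2.8-.5+[80,170]
S=onplane("side",zs([(545,115),(524,252)]),.082); print("side handle",S,np.linalg.norm(S[0]-S[1]),S.mean(0))
S=onplane("side",zs([(120,42),(456,52),(436,214),(47,203)]),.11); print("side roof",S)
E
```

```text
[[0.90043941 0.33280045 0.11      ]
 [0.93122977 0.16984942 0.11      ]
 [0.69882612 0.12622473 0.11      ]
 [0.66760227 0.28603621 0.11      ]]
[np.float64(0.16583451601634583), np.float64(0.23646261547079012), np.float64(0.16283316190710434), np.float64(0.23748689409987414)]
[10.99469271 10.8760257 ]
[[0.61207697 0.24080545 0.082     ]
 [0.63116761 0.14420024 0.082     ]] 0.09847344584505915
10.946098737948146
front [0.6832142  0.20613047 0.11      ] handle in unit [-0.06305901 -0.00168428] ctr [1.18484962e-01 1.00490069e-04]
side handle [[0.63291744 0.14175425 0.082     ]
 [0.61132196 0.27284046 0.082     ]] 0.13285314475659118 [0.6221197  0.20729736 0.082     ]
side roof [[0.93317585 0.17132581 0.11      ]
 [0.70146598 0.12360845 0.11      ]
 [0.66380108 0.28177774 0.11      ]
 [0.89785049 0.33225553 0.11      ]]
```

```bash
cat >> h.py <<'E'
from scipy.spatial.transform import Rotation as Ro
A=np.radians(10.95)
U=np.array([np.cos(A),np.sin(A),0]); V=np.array([-np.sin(A),np.cos(A),0])
def st():
    s=manip.get_state(); q=s['ee_rot']; R=Ro.from_quat([q[1],q[2],q[3],q[0]]).as_matrix(); return s,R
def goto(target,X=U,half=False):
    """turn & shift (cm, in tool axes after turn) to bring grasp point to target, pointing down, tool x along X"""
    s,R=st(); best=None
    Z=np.array([0,0,-1.]);
    out=[]
    for sg in(1,-1):
        x=X*sg; T=np.c_[x,np.cross(Z,x),Z]
        rv=Ro.from_matrix(R.T@T).as_rotvec()
        d=np.array(target)-0.155*Z-s['position']
        out.append((sg,rv.round(3),"shift_cm final axes",(T.T@d*100).round(2),"cur axes",(R.T@d*100).round(2)))
    for o in out: print(*o)
    print("clock",s['clock'],"pos",s['position'].round(4),"grasp",(s['position']+R[:,2]*.155).round(4),"F",s['contact_force'].round(2),"w",s['width'],"q",s['qpos'].round(3))
E
python3 - <<'E'
from h import *
s,R=st(); print(R.round(3))
goto([0.622,0.1925,0.16])
E
```

```text
[[ 0.283 -0.001 -0.959]
 [ 0.959 -0.002  0.283]
 [-0.002 -1.     0.   ]]
1 [-1.397  0.852  0.849] shift_cm final axes [38.29 43.96  8.89] cur axes [-21.41   8.92 -54.22]
-1 [-0.946 -1.552 -1.553] shift_cm final axes [-38.29 -43.96   8.89] cur axes [-21.41   8.92 -54.22]
clock 0.1 pos [0.1626 0.5513 0.4039] grasp [0.0139 0.5952 0.404 ] F [-0.02 -0.1   0.02] w 0.08519093157631251 q [ 1.163  0.277  1.506  0.     1.361 -0.121]
```

```bash
sed -i 's/^def goto.*/def goto(target,X=U):/; s/T=np.c_\[x,np.cross(Z,x),Z\]/T=np.c_[x,Z,np.cross(x,Z)]/; s/R\[:,2\]\*.155/R[:,1]*.155/' h.py
python3 - <<'E'
from h import *
goto([0.622,0.1925,0.16])
E
```

```text
1 [ 1.000e-03  1.093e+00 -2.000e-03] shift_cm final axes [ 38.29   8.89 -43.96] cur axes [-21.41   8.92 -54.22]
-1 [-2.000e-03 -2.049e+00 -1.000e-03] shift_cm final axes [-38.29   8.89  43.96] cur axes [-21.41   8.92 -54.22]
clock 0.1 pos [0.1626 0.5513 0.4039] grasp [0.1625 0.5511 0.2489] F [-0.02 -0.1   0.02] w 0.08519093157631251 q [ 1.163  0.277  1.506  0.     1.361 -0.121]
```

Call:
arm_command:
  increments: [0,0.156,0,0,0,0,0.4,0,0.156,0,0,0,0,0.4,0,0.156,0,0,0,0,0.4,0,0.156,0,0,0,0,0.4,0,0.156,0,0,0,0,0.4,0,0.156,0,0,0,0,0.4,0,0.156,0,0,0,0,0.4]

```text
clock: 0.98
position: [0.1626, 0.5514, 0.4042]
ee_rot: [-0.704, 0.704, 0.066, -0.066]
contact_force: [-0.3, 0.6, -0.1]
width: 0.0512
```

Call:
arm_command:
  increments: [0,0,0,3.2,0,-3.65,0.4,0,0,0,3.2,0,-3.65,0.4,0,0,0,3.2,0,-3.65,0.4,0,0,0,3.2,0,-3.65,0.4,0,0,0,3.2,0,-3.65,0.4,0,0,0,3.2,0,-3.65,0.4,0,0,0,3.2,0,-3.65,0.4,0,0,0,3.2,0,-3.65,0.4]

```text
clock: 1.98
position: [0.4707, 0.3126, 0.4043]
ee_rot: [0.704, -0.704, -0.068, 0.068]
contact_force: [0.3, 0.1, -0.3]
width: 0.0512
```

```bash
python3 - <<'E'
from h import *
goto([0.622,0.1925,0.16])
E
```

```text
1 [-0.     0.001 -0.001] shift_cm final axes [ 12.57   8.93 -14.66] cur axes [ 12.57   8.92 -14.67]
-1 [-1.000e-03 -3.141e+00  0.000e+00] shift_cm final axes [-12.57   8.93  14.66] cur axes [ 12.57   8.92 -14.67]
clock 1.975 pos [0.4707 0.3126 0.4043] grasp [0.4706 0.3126 0.2493] F [ 0.28  0.1  -0.32] w 0.05123384259246845 q [0.463 0.261 1.527 0.    1.354 0.271]
```

Call:
arm_command:
  increments: [0,0,0,2.5,0,-2.9,0.4,0,0,0,2.5,0,-2.9,0.4,0,0,0,2.5,1.0,-2.9,0.4,0,0,0,2.5,3,-2.9,0.4,0,0,0,2.5,4.5,-2.95,0.4,0,0,0,0,0,0,0.4,0,0,0,0,0,0,0.4]

```text
clock: 2.85
position: [0.62, 0.195, 0.3197]
ee_rot: [0.704, -0.704, -0.067, 0.068]
contact_force: [0.1, 0.6, -0.0]
width: 0.0514
```

```bash
python3 - <<'E'
from h import *
goto([0.622,0.1925,0.08])
for n in("side","top"):
    im=vision.get_image(n)[:,:,::-1]; cv2.imwrite(f"pics/{n}1.png",im)
    c=im[100:310,180:390] if n=="side" else im[100:310,150:360]
    cv2.imwrite(f"pics/{n}1z.png",cv2.resize(c,None,fx=2.8,fy=2.8,interpolation=2))
E
```

```text
1 [-0.001  0.001 -0.001] shift_cm final axes [ 0.15  8.47 -0.29] cur axes [ 0.15  8.47 -0.29]
-1 [-1.000e-03 -3.141e+00  1.000e-03] shift_cm final axes [-0.15  8.47  0.29] cur axes [ 0.15  8.47 -0.29]
clock 2.85 pos [0.62   0.195  0.3197] grasp [0.6198 0.1951 0.1647] F [ 0.1   0.55 -0.02] w 0.05135495300187368 q [1.980e-01 4.410e-01 1.465e+00 1.000e-03 1.237e+00 6.000e-03]
```

View pics/side1z.png

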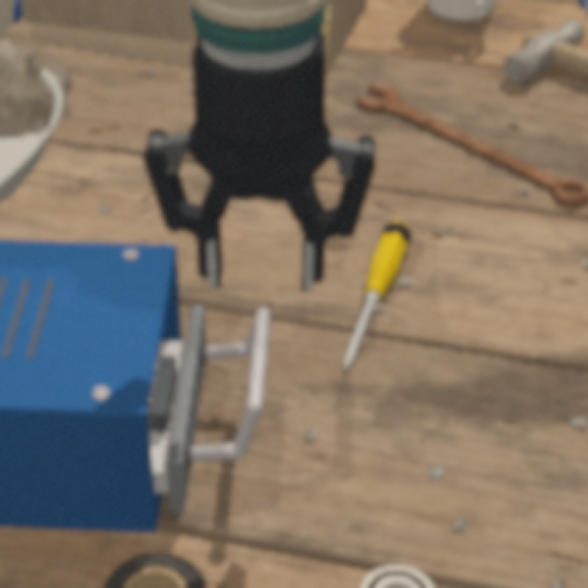

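View pics/top1z.png

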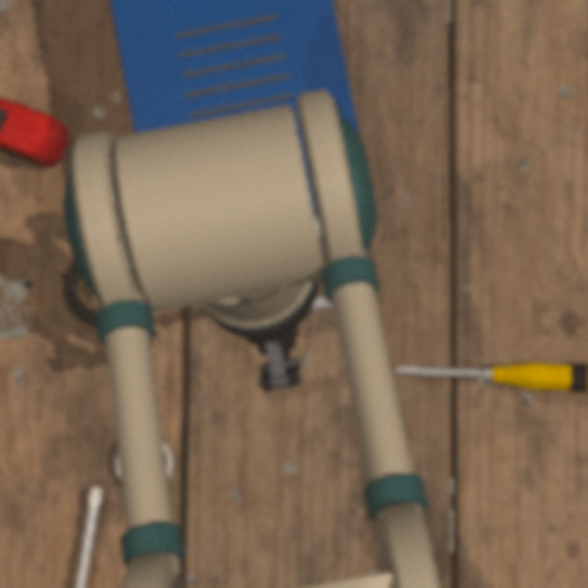

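Call:
arm_command:
  increments: [0,0,0,0.15,1.5,-0.3,0.4,0,0,0,0,1.5,0,0.4,0,0,0,0,1.5,0,0.4,0,0,0,0,1,0,0.4,0,0,0,0,1,0,0.4,0,0,0,0,1,0,0.4,0,0,0,0,1,0,0.4,0,0,0,0,0,0,0.4]

```text
clock: 3.95
position: [0.6219, 0.192, 0.2337]
ee_rot: [-0.704, 0.704, 0.067, -0.068]
contact_force: [-0.2, 0.2, 0.7]
width: 0.0512
```

```bash
python3 - <<'E'
from h import *
goto([0.622,0.1925,0.08])
for n in("side",):
    im=vision.get_image(n)[:,:,::-1]; cv2.imwrite(f"pics/{n}2.png",im)
    c=im[100:310,180:390] if n=="side" else im[100:310,150:360]
    cv2.imwrite(f"pics/{n}2z.png",cv2.resize(c,None,fx=2.8,fy=2.8,interpolation=2))
E
```

```text
1 [-0.     0.001 -0.002] shift_cm final axes [ 0.02 -0.13  0.05] cur axes [ 0.02 -0.13  0.05]
-1 [-3.000e-03 -3.141e+00  0.000e+00] shift_cm final axes [-0.02 -0.13 -0.05] cur axes [ 0.02 -0.13  0.05]
clock 3.95 pos [0.6219 0.192  0.2337] grasp [0.6216 0.192  0.0787] F [-0.19  0.16  0.73] w 0.05116924497315316 q [1.930e-01 5.160e-01 1.569e+00 0.000e+00 1.058e+00 1.000e-03]
```

View pics/side2z.png

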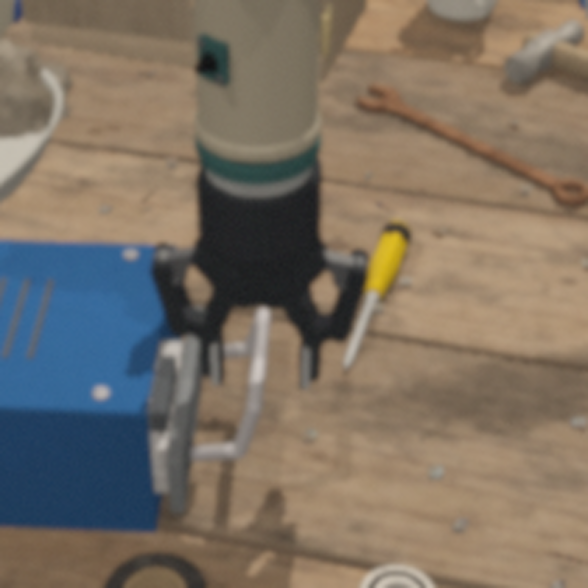

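The bar (column about 262) runs midway between the fingertips (214 and 307), so I'm closing on it.

Call:
arm_command:
  increments: [0,0,0,0,0,0,1,0,0,0,0,0,0,1,0,0,0,0,0,0,1,0,0,0,0,0,0,1,0,0,0,0,0,0,1,0,0,0,0,0,0,1]
  grip_force: 50

```text
clock: 4.75
position: [0.6225, 0.1922, 0.2353]
ee_rot: [0.704, -0.704, -0.068, 0.067]
contact_force: [1.1, 0.3, 4.3]
width: 0.0084
```

Call:
arm_command:
  increments: [0,0,0,-0.5,0,0,1,0,0,0,-1,0,0,1,0,0,0,-1.5,0,0,1,0,0,0,-2,0,0,1,0,0,0,-2,0,0,1,0,0,0,-2,0,0,1,0,0,0,-2,0,0,1,0,0,0,-1.5,0,0,1]

```text
clock: 5.75
position: [0.4982, 0.1674, 0.2353]
ee_rot: [-0.703, 0.704, 0.068, -0.068]
contact_force: [3.6, -2.2, 5.2]
width: 0.0082
```

```bash
python3 - <<'E'
from h import *
goto(np.array([0.683,0.206,0.08])-.22*U)
E
```

```text
1 [0.002 0.002 0.001] shift_cm final axes [-3.12  0.03  0.28] cur axes [-3.12  0.03  0.29]
-1 [ 1.00e-03 -3.14e+00 -3.00e-03] shift_cm final axes [ 3.12  0.03 -0.28] cur axes [-3.12  0.03  0.29]
clock 5.75 pos [0.4982 0.1674 0.2353] grasp [0.4983 0.1671 0.0803] F [ 3.58 -2.2   5.25] w 0.00816303831110656 q [ 1.920e-01  3.560e-01  1.856e+00 -2.000e-03  9.280e-01  1.000e-03]
```

Call:
arm_command:
  increments: [0,0,0,-1,0,0,1,0,0,0,-0.8,0,0,1,0,0,0,-0.6,0,0,1,0,0,0,-0.3,0,0,1,0,0,0,-0.2,0,0,1,0,0,0,0,0,0,1]

```text
clock: 6.5
position: [0.4701, 0.1618, 0.2353]
ee_rot: [-0.703, 0.705, 0.068, -0.068]
contact_force: [2.5, -3.5, 7.5]
width: 0.0078
```

```bash
python3 - <<'E'
from h import *
goto(np.array([0.683,0.206,0.08])-.22*U)
E
```

```text
1 [ 0.002  0.002 -0.   ] shift_cm final axes [-0.26  0.03  0.3 ] cur axes [-0.26  0.02  0.3 ]
-1 [-0.00e+00 -3.14e+00 -3.00e-03] shift_cm final axes [ 0.26  0.03 -0.3 ] cur axes [-0.26  0.02  0.3 ]
clock 6.5 pos [0.4701 0.1618 0.2353] grasp [0.4701 0.1614 0.0803] F [ 2.52 -3.49  7.5 ] w 0.00777571471766841 q [ 1.920e-01  3.210e-01  1.916e+00 -3.000e-03  9.040e-01  1.000e-03]
```

Call:
arm_command:
  increments: [0,0,0,-0.2,0,0,1,0,0,0,-0.2,0,0,1,0,0,0,-0.2,0,0,1,0,0,0,-0.1,0,0,1,0,0,0,0,0,0,1]

```text
clock: 7.12
position: [0.467, 0.1611, 0.2353]
ee_rot: [-0.704, 0.704, 0.072, -0.064]
contact_force: [12.6, -1.2, -4.0]
width: 0.0081
```

Call:
arm_command:
  increments: [0,0,0,-0.2,0,0,1,0,0,0,-0.2,0,0,1,0,0,0,0,0,0,1]

```text
clock: 7.5
position: [0.4657, 0.1608, 0.2354]
ee_rot: [0.704, -0.704, -0.075, 0.061]
contact_force: [18.8, 0.5, -11.8]
width: 0.0082
```

Call:
arm_command:
  increments: [0,0,0,0.3,0,0,1,0,0,0,0.2,0,0,1,0,0,0,0,0,0,0.4,0,0,0,0,0,0,0.4,0,0,0,0,0,0,0.4,0,0,0,0,0,0,0.4]

```text
clock: 8.25
position: [0.4645, 0.1616, 0.2344]
ee_rot: [0.704, -0.704, -0.067, 0.068]
contact_force: [0.2, -0.2, -0.2]
width: 0.0513
```

```bash
python3 - <<'E'
from h import *
goto(np.array([0.683,0.206,0.08])-.22*U)
E
```

```text
1 [-0.     0.001 -0.001] shift_cm final axes [ 0.3  -0.06  0.21] cur axes [ 0.3  -0.06  0.21]
-1 [-2.000e-03 -3.141e+00  0.000e+00] shift_cm final axes [-0.3  -0.06 -0.21] cur axes [ 0.3  -0.06  0.21]
clock 8.25 pos [0.4645 0.1616 0.2344] grasp [0.4643 0.1616 0.0794] F [ 0.16 -0.15 -0.18] w 0.05133771407612263 q [1.930e-01 3.160e-01 1.928e+00 0.000e+00 8.990e-01 1.000e-03]
```

Call:
arm_command:
  increments: [0,0,0,0,-1,0,0.4,0,0,0,0,-2,0,0.3,0,0,0,0,-3,0,0.3,0,0,0,0,-3,0,0.3,0,0,0,0,-3,0,0.3]

```text
clock: 8.88
position: [0.4649, 0.1616, 0.3564]
ee_rot: [0.704, -0.704, -0.068, 0.068]
contact_force: [0.6, 0.6, 0.3]
width: 0.0598
```

```bash
python3 - <<'E'
from h import *
for n in("side","top"):
    im=vision.get_image(n)[:,:,::-1]; cv2.imwrite(f"pics/{n}3.png",im)
    c=im[150:310,200:360] if n=="side" else im[100:310,150:360]
    cv2.imwrite(f"pics/{n}3z.png",cv2.resize(c,None,fx=3.7 if n=="side" else 2.8,fy=3.7 if n=="side" else 2.8,interpolation=2))
E
```

```text
(no output)
```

View pics/side3z.png

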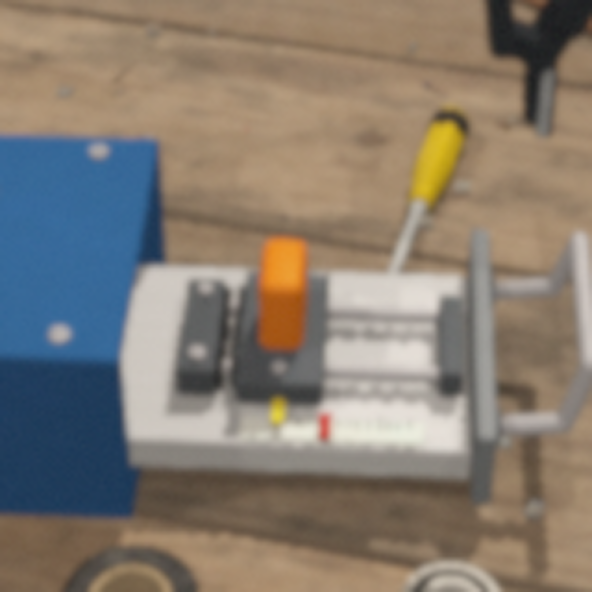

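View pics/top3z.png

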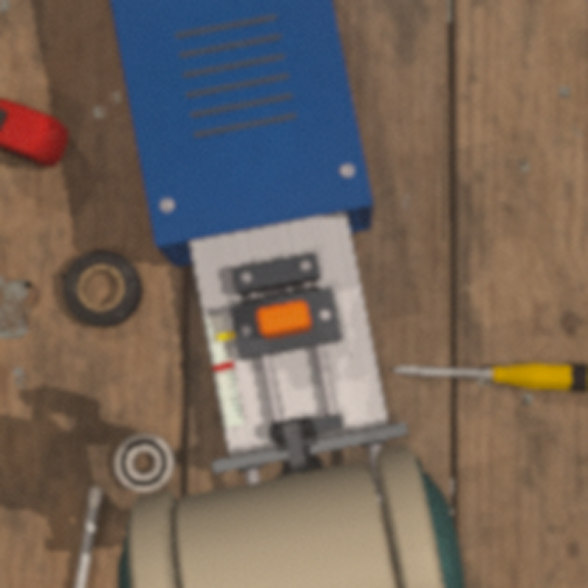

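The tray is out. The top view zoom shows the lug at (285,318), the yellow pointer at (224,336) and the red mark at (223,367). The side view zoom shows them at (283,295), (278,411) and (324,428).

```bash
cat >> h.py <<'E'
def blobs(n,im,off):
    x0,y0,x1,y1=off; hsv=cv2.cvtColor(im[y0:y1,x0:x1],cv2.COLOR_BGR2HSV); out={}
    for k,lo,hi in(("orange",(6,170,120),(17,255,255)),("yellow",(20,120,120),(34,255,255)),("red",(170,110,80),(180,255,255)),("red2",(0,130,80),(4,255,255))):
        m=cv2.inRange(hsv,lo,hi); 
        kk,l,s,c=cv2.connectedComponentsWithStats(m)
        out[k]=[(s[i,4],c[i].round(2)+[x0,y0],s[i,:4]+[x0,y0,0,0]) for i in range(1,kk) if s[i,4]>5]
    return out
def tri(ps,pt):
    M=[]
    A=[];b=[]
    for n,uv in(("side",ps),("top",pt)):
        C=onplane(n,uv,0.)[0]; D=onplane(n,uv,1.)[0] ; d=(D-C)/np.linalg.norm(D-C); Q=np.eye(3)-np.outer(d,d); A.append(Q); b.append(Q@C)
    X=np.linalg.lstsq(np.vstack(A),np.hstack(b),rcond=None)[0]
    return X,[ (proj(n,X)[0]-uv).round(1) for n,uv in(("side",ps),("top",pt))]
E
python3 - <<'E'
from h import *
B={}
for n,o in(("side",(255,205,300,280)),("top",(215,195,275,250))):
    B[n]=blobs(n,cv2.imread(f"pics/{n}3.png"),o); print(n,B[n])
E
```

```text
side {'orange': [(np.int32(322), array([276. , 228.7]), array([270, 214,  13,  30]))], 'yellow': [(np.int32(23), array([274.52, 260.13]), array([273, 257,   4,   7]))], 'red': [], 'red2': []}
top {'orange': [(np.int32(187), array([250.88, 213.5 ]), array([242, 208,  19,  12]))], 'yellow': [(np.int32(17), array([230.29, 219.71]), array([227, 218,   7,   4]))], 'red': [], 'red2': [(np.int32(9), array([229.11, 230.56]), array([226, 230,   7,   2]))]}
```

```bash
cat >> h.py <<'E'
def redc(im,c,r=7):
    x,y=c; p=im[y-r:y+r+1,x-r:x+r+1].astype(float); w=np.clip(p[...,2]-p[...,:2].max(2)-45,0,None); g=np.mgrid[y-r:y+r+1,x-r:x+r+1]
    return np.array([(w*g[1]).sum(),(w*g[0]).sum()])/w.sum(),(w>0).sum()
E
python3 - <<'E'
from h import *
ims={n:cv2.imread(f"pics/{n}3.png") for n in("side","top")}
rs,k1=redc(ims["side"],(287,265)); rt,k2=redc(ims["top"],(229,231)); print(rs,k1,rt,k2)
Y,e=tri([274.52,260.13],[230.29,219.71]); Rm,e2=tri(rs,rt)
print(Y,e,Rm,e2,"along u",(Rm-Y)@U,"across",(Rm-Y)@V)
L=onplane("top",[[250.88,213.5]],.1)[0]; print("lug",L,"rel front",(L-[.6832,.2061,.1])@U,(L-[.6832,.2061,.1])@V)
for z in(.04,.045,.05):
  a=onplane("top",[[230.29,219.71],rt],z);b=onplane("side",[[274.52,260.13],rs],z); print(z,a[0],(a[1]-a[0])@U,b[0],(b[1]-b[0])@U)
print("pointer rel lug",(Y-L)@U,(Y-L)@V)
goto([L[0],L[1],.082])
E
```

```text
[287.21656977 264.69040698] 20 [229.35793872 230.46239554] 23
[0.60542749 0.24019359 0.05041263] [array([0.6, 0.1]), array([-0.1, -0.5])] [0.58136104 0.24223249 0.0468977 ] [array([0.5, 0.1]), array([-0.1, -0.4])] along u -0.023240987064560334 across 0.006573254553989219
lug [0.61338221 0.19139242 0.1       ] rel front -0.07134037923979011 -0.0011777546707236438
0.04 [0.60535041 0.24103944 0.04      ] -0.023638916386421682 [0.60920926 0.23026203 0.04      ] -0.02389353601885671
0.045 [0.60489446 0.24054893 0.045     ] -0.023522775694156235 [0.60789525 0.23506006 0.045     ] -0.02371656037252119
0.05 [0.60443851 0.24005843 0.05      ] -0.0234066350018908 [0.60658124 0.23985809 0.05      ] -0.023539584726185666
pointer rel lug 0.001460007569801911 0.04942367593034964
1 [-0.     0.001  0.008] shift_cm final axes [15.02 12.17  0.1 ] cur axes [14.92 12.29  0.09]
-1 [ 0.013 -3.141  0.   ] shift_cm final axes [-15.02  12.17  -0.1 ] cur axes [14.92 12.29  0.09]
clock 8.975 pos [0.4661 0.1619 0.3587] grasp [0.4674 0.1621 0.2037] F [ 0.83 -0.51  0.01] w 0.05973639240933955 q [1.930e-01 1.830e-01 1.751e+00 0.000e+00 1.199e+00 1.000e-03]
```

Call:
arm_command:
  increments: [0,0,0,1.5,0,0.1,0.3,0,0,0,3,0,0,0.3,0,0,0,3.4,0,0,0.3,0,0,0,3.5,0,0,0.3,0,0,0,2.5,1,0,0.3,0,0,0,1,2,0,0.3,0,0,0,0,3,0,0.3,0,0,0,0,0,0,0.3]

```text
clock: 9.98
position: [0.6096, 0.1907, 0.2903]
ee_rot: [-0.704, 0.704, 0.064, -0.071]
contact_force: [0.2, -0.8, -0.0]
width: 0.0598
```

```bash
python3 - <<'E'
from h import *
goto([.6134,.1914,.083])
for n in("side",):
    im=vision.get_image(n)[:,:,::-1]; cv2.imwrite(f"pics/{n}4.png",im)
    c=im[130:310,190:370]
    cv2.imwrite(f"pics/{n}4z.png",cv2.resize(c,None,fx=3.3,fy=3.3,interpolation=2))
E
```

```text
1 [-0.     0.001 -0.01 ] shift_cm final axes [ 0.39  5.23 -0.  ] cur axes [ 0.44  5.22 -0.  ]
-1 [-0.015 -3.141  0.   ] shift_cm final axes [-0.39  5.23  0.  ] cur axes [ 0.44  5.22 -0.  ]
clock 9.975 pos [0.6096 0.1907 0.2903] grasp [0.6081 0.1904 0.1353] F [ 0.16 -0.84 -0.04] w 0.05980638049999518 q [0.194 0.45  1.528 0.    1.173 0.002]
```

View pics/side4z.png

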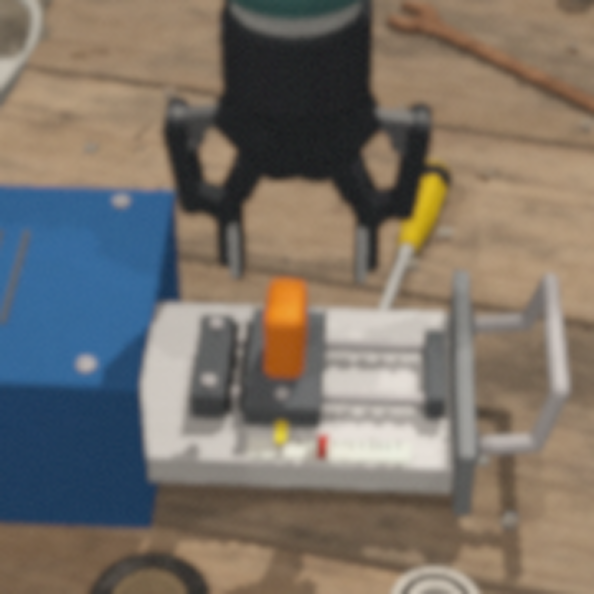

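Call:
arm_command:
  increments: [0,0,0,0.2,0.5,0,0.3,0,0,0,0,1,0,0.3,0,0,0,0,1,0,0.3,0,0,0,0,1,0,0.3,0,0,0,0,1,0,0.3,0,0,0,0,0.7,0,0.3,0,0,0,0,0,0,0.3,0,0,0,0,0,0,0.3]

```text
clock: 11.02
position: [0.6134, 0.1914, 0.2429]
ee_rot: [0.704, -0.704, -0.068, 0.068]
contact_force: [0.6, 0.3, 0.3]
width: 0.0601
```

```bash
python3 - <<'E'
from h import *
goto([.6134,.1914,.083])
for n in("side",):
    im=vision.get_image(n)[:,:,::-1]; cv2.imwrite(f"pics/{n}5.png",im)
    c=im[130:310,190:370]
    cv2.imwrite(f"pics/{n}5z.png",cv2.resize(c,None,fx=3.3,fy=3.3,interpolation=2))
E
```

```text
1 [-0.     0.001  0.001] shift_cm final axes [ 0.    0.49 -0.  ] cur axes [ 0.    0.49 -0.  ]
-1 [ 1.000e-03 -3.141e+00  0.000e+00] shift_cm final axes [-0.    0.49  0.  ] cur axes [ 0.    0.49 -0.  ]
clock 11.025 pos [0.6134 0.1914 0.2429] grasp [0.6134 0.1915 0.0879] F [0.59 0.28 0.31] w 0.06005470073180094 q [0.194 0.496 1.581 0.    1.065 0.002]
```

View pics/side5z.png

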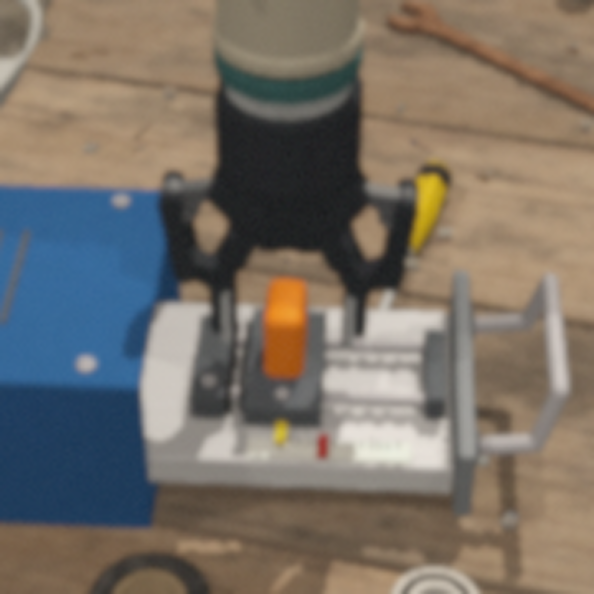

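The lug sits midway between the fingertips (columns 285, 222 and 357), so I'll lower a little and close.

Call:
arm_command:
  increments: [0,0,0,0,0.4,0,0.3,0,0,0,0,0,0,0.5,0,0,0,0,0,0,0.8,0,0,0,0,0,0,1,0,0,0,0,0,0,1,0,0,0,0,0,0,1]
  grip_force: 60

```text
clock: 11.82
position: [0.6138, 0.1915, 0.2391]
ee_rot: [0.704, -0.704, -0.069, 0.067]
contact_force: [3.3, 1.2, 1.5]
width: 0.0213
```

```bash
python3 - <<'E'
from h import *
goto([.6134,.1914,.083])
im=vision.get_image("side")[:,:,::-1]; cv2.imwrite("pics/side6.png",im)
print(blobs("side",im,(255,205,300,280)),redc(im,(287,265)))
E
```

```text
1 [0.    0.001 0.002] shift_cm final axes [-0.05  0.11 -0.  ] cur axes [-0.05  0.11 -0.  ]
-1 [ 0.004 -3.14  -0.   ] shift_cm final axes [0.05 0.11 0.  ] cur axes [-0.05  0.11 -0.  ]
clock 11.825 pos [0.6138 0.1915 0.2391] grasp [0.6142 0.1916 0.0841] F [3.28 1.18 1.51] w 0.0213142264612811 q [ 0.194  0.5    1.584 -0.     1.055  0.002]
{'orange': [(np.int32(337), array([276.64, 228.7 ]), array([271, 214,  13,  30]))], 'yellow': [(np.int32(22), array([275.36, 259.86]), array([274, 257,   4,   7]))], 'red': [], 'red2': []} (array([287.25153374, 265.00920245]), np.int64(18))
```

Call:
arm_command:
  increments: [0,0,0,-0.3,0,0,1,0,0,0,-0.4,0,0,1,0,0,0,-0.4,0,0,1,0,0,0,-0.4,0,0,1,0,0,0,-0.4,0,0,1,0,0,0,-0.2,0,0,1,0,0,0,0,0,0,1]

```text
clock: 12.75
position: [0.5931, 0.1874, 0.2391]
ee_rot: [0.704, -0.704, -0.069, 0.067]
contact_force: [6.4, 0.4, -0.4]
width: 0.0214
```

```bash
cat > m.py <<'E'
from h import *
import sys
k=sys.argv[1]
goto([.6134,.1914,.083])
im=vision.get_image("side")[:,:,::-1]; cv2.imwrite(f"pics/side{k}.png",im)
b=blobs("side",im,(255,205,300,280)); r,c=redc(im,(287,265)); print(b['yellow'],r,c)
if b['yellow']:
    y=max(b['yellow'],key=lambda a:a[0])[1]
    P=onplane("side",[y],.0504)[0]; Q=onplane("side",[r],.0469)[0]; print("gap mark-pointer along u mm",(Q-P)@U*1000)
cv2.imwrite(f"pics/side{k}z.png",cv2.resize(im[205:290,230:345],None,fx=6,fy=6,interpolation=2))
im=vision.get_image("top")[:,:,::-1]; cv2.imwrite(f"pics/top{k}.png",im); cv2.imwrite(f"pics/top{k}z.png",cv2.resize(im[165:280,190:310],None,fx=5,fy=5,interpolation=2))
E
python3 m.py 7
```

```text
1 [0.    0.001 0.003] shift_cm final axes [2.07 0.11 0.01] cur axes [2.07 0.12 0.01]
-1 [ 0.004 -3.141 -0.   ] shift_cm final axes [-2.07  0.11 -0.01] cur axes [2.07 0.12 0.01]
clock 12.75 pos [0.5931 0.1874 0.2391] grasp [0.5935 0.1874 0.0841] F [ 6.37  0.44 -0.45] w 0.02139034241730963 q [ 0.194  0.472  1.635 -0.     1.031  0.002]
[(np.int32(21), array([287.05, 260.76]), array([286, 258,   4,   7]))] [287.34751773 266.35460993] 9
gap mark-pointer along u mm -1.1031003569639588
```

View pics/side7z.png

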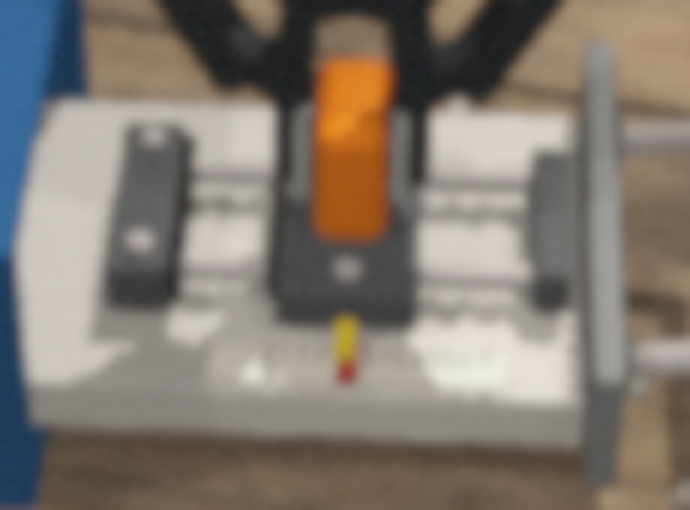

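View pics/top7z.png

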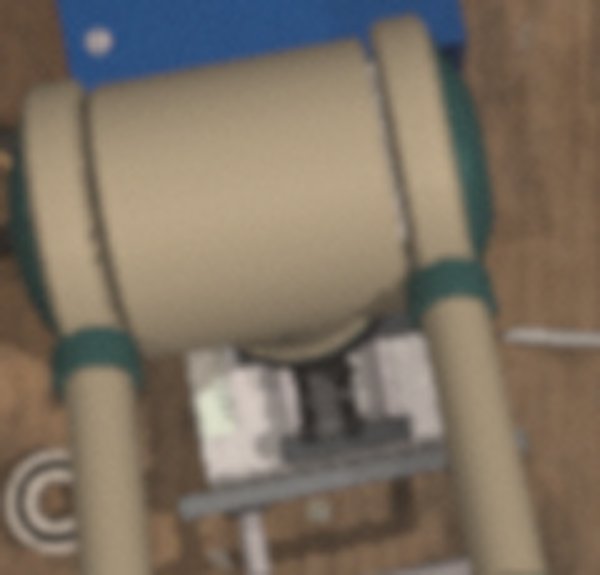

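```bash
python3 - <<'E'
from h import *
for y in([275.36,259.86],[287.05,260.76]):
  a=onplane("side",[[274.52,260.13],y],.0504); print("moved",(a[1]-a[0])@U*1000)
  P=onplane("side",[y],.0504)[0]
  for r in([287.22,264.69],[287.25,265.0],[287.35,266.35]):
    for z in (.045,.0469): Q=onplane("side",[r],z)[0]; print((Q-P)@U*1000, (Q-P)@V*1000)
# column-based comparison row by row of the pointer/mark at the current image
im=cv2.imread("pics/side7.png").astype(float)
for y in range(255,270):
    p=im[y,280:295]; wy=np.clip(np.minimum(p[:,1],p[:,2])-p[:,0]-25,0,None); wr=np.clip(p[:,2]-p[:,1]-35,0,None); x=np.arange(280,295)
    print(y,*( (round((w*x).sum()/w.sum(),2),int(w.sum())) if w.sum()>20 else None for w in(wy,wr)))
a=proj("side",np.array([[.5824,.2357,.0469]])+np.outer([0,.005,.01,.015],V)); print(a)
E
```

```text
moved -1.4714396245897228
-21.84226958360867 5.541094709464683
-21.918904960360997 7.397306569140323
-21.935688461301268 6.315712049554563
-22.01205893922004 8.169727402111844
-22.286006957380245 9.680874929815495
-22.36138407118163 11.525348017000631
moved -22.7258497166779
-0.5878594915204934 4.575778719063966
-0.6644948682728231 6.4319905787396054
-0.6812783692130957 5.350396059153846
-0.7576488471318669 7.204411411711127
-1.03159686529207 8.715558939414777
-1.1069739790934512 10.560032026599913
255 None None
256 None None
257 (np.float64(287.1), 21) None
258 (np.float64(287.13), 163) None
259 (np.float64(287.11), 246) None
260 (np.float64(287.11), 247) None
261 (np.float64(287.07), 242) None
262 (np.float64(287.03), 250) None
263 (np.float64(286.96), 215) None
264 (np.float64(286.93), 147) None
265 (np.float64(287.04), 49) (np.float64(287.41), 41)
266 None (np.float64(287.29), 90)
267 None (np.float64(287.2), 89)
268 None (np.float64(287.26), 23)
269 None None
[[288.01296455 262.14229529]
 [287.87639477 264.1198189 ]
 [287.73869135 266.1137575 ]
 [287.59984012 268.12431634]]
```

Call:
arm_command:
  increments: [0,0,0,-0.08,0,0,1,0,0,0,0,0,0,1,0,0,0,0,0,0,1,0,0,0,0,0,0,1]

```text
clock: 13.35
position: [0.5925, 0.1872, 0.2391]
ee_rot: [0.704, -0.704, -0.069, 0.067]
contact_force: [6.8, 0.5, 0.2]
width: 0.0211
```

```bash
python3 m.py 8; python3 - <<'E'
from h import *
im=cv2.imread("pics/side8.png").astype(float)
for y in range(257,270):
    p=im[y,280:295]; wy=np.clip(np.minimum(p[:,1],p[:,2])-p[:,0]-25,0,None); wr=np.clip(p[:,2]-p[:,1]-35,0,None); x=np.arange(280,295)
    print(y,*( (round((w*x).sum()/w.sum(),2),int(w.sum())) if w.sum()>20 else None for w in(wy,wr)))
E
```

```text
1 [0.    0.001 0.003] shift_cm final axes [2.13 0.11 0.01] cur axes [2.13 0.12 0.01]
-1 [ 0.005 -3.141 -0.   ] shift_cm final axes [-2.13  0.11 -0.01] cur axes [2.13 0.12 0.01]
clock 13.35 pos [0.5925 0.1872 0.2391] grasp [0.5929 0.1873 0.0841] F [6.78 0.5  0.18] w 0.0211128267872875 q [ 0.194  0.472  1.637 -0.     1.03   0.002]
[(np.int32(23), array([287.3 , 260.61]), array([286, 258,   4,   7]))] [287.36065574 266.47540984] 8
gap mark-pointer along u mm -0.7097827993719286
257 (np.float64(287.41), 22) None
258 (np.float64(287.39), 161) None
259 (np.float64(287.36), 239) None
260 (np.float64(287.43), 229) None
261 (np.float64(287.43), 219) None
262 (np.float64(287.36), 221) None
263 (np.float64(287.28), 208) None
264 (np.float64(287.3), 147) None
265 (np.float64(287.31), 51) (np.float64(287.39), 31)
266 None (np.float64(287.32), 82)
267 None (np.float64(287.22), 86)
268 None (np.float64(287.28), 25)
269 None None
```

View pics/side8.png

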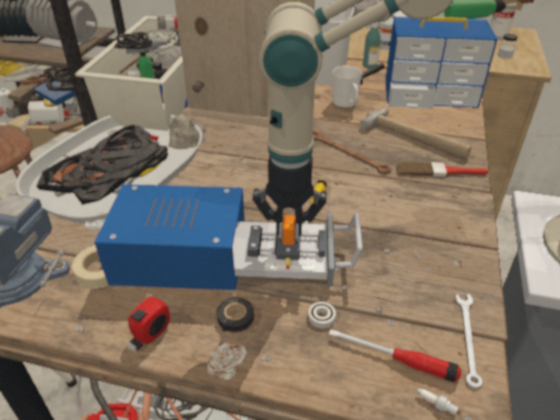

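The pointer end (287.3, 264) and the red mark (287.3, 266.5) now line up in the side picture. The lug is held, and the bearing (322,315), tape (235,313) and screwdriver are where they were.

```bash
python3 -c "
from rig import ticket
print(ticket.sign_off())"
```

```text
the job is handed in; nothing more can be done
None
```

The tray is fully out, and the arm is holding the orange lug with the yellow pointer level with the red mark. I handed the job in at about 13.5 s.

- **Tray:** I pulled it by the bar handle until the force rose to about 19 N with hardly any further movement. Afterwards the lug, still at home, measured 71 mm in front of the housing, against the 70 mm expected with the tray at its stop. The mark had not shifted in the last side picture.
- **Jaw:** I gripped the lug at 60 N and pulled it about 23.4 mm. In the last side picture the pointer and mark line up to about 0.1 to 0.2 px, or roughly 0.3 mm.
- **Holding force:** The measured 6.8 N is close to the 6.4 N the spring should give at that travel.
- **Loose items:** In the last side picture the bearing and tape roll are where they started. The screwdriver was partly hidden by the gripper, but its visible handle had not moved.

**Checks that disagreed or failed:** a second calculation, using only the part of the mark the pointer left visible, put the gap at 0.7 mm. I trusted the direct comparison because the covered mark shifts that reading. The top camera could not see the pointer at the end because the arm was in the way, so the final alignment rests on the side view alone.

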